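# Draw the wall plate up to its stops in the drill jig and cam it tight

## Task

The bronze wall plate in the drill jig still lies back from its two stop buttons. Put a fingertip on the bare face of the plate, press and draw it toward the front of the jig until it is hard up against both stops, then push the cam lever fully down so that the plate is clamped there, ready for drilling. Its face is finished, so press only as hard as it takes to move it (under about 3.5 kg of force), and leave the bolt, the nut and the caliper beside the jig where they lie.

Things in the scene. Friction and masses are not known exactly. Their poses are not given: they have to be found in the camera images.
- drill_jig: Steel drill jig bolted to the bench, base 205 x 150 x 12 mm; origin on the bench under its middle, x from its front (stops) to its rear, y to its left, z up. Side rails 7.5 mm high over the base guide the plate; a fixed bridge with two drill bushes covers its rear from x = +20 mm back, top 35 mm above the bench. Fork of the cam lever: x -59 to -27, y +27 to +63 mm, 40 mm above the bench.
- stop_line (a point): Point on the jig midway between its two stop buttons (upright pins 12 mm across, 30 mm to either side, 10 mm high over the base), on the line touching their rear faces, 75 mm ahead of drill_jig's origin and 17 mm above the bench, level with the plate's face. Axes as drill_jig. The plate is home when plate_front has x = 0 in this frame.
- wall_plate: Bronze wall plate, flat, 120 (x) x 90 (y) x 5 mm, 0.33 to 0.61 kg, origin at the centre of its underside. Two small dark holes near its front end. It lies flat on the base between rails 2.5 mm higher than its face, its rear end under the bridge, so it cannot be pinched or lifted; only its bare face between bridge, stops and fork can be touched. It slides only along the jig's x.
- plate_top (a point): Centre of the wall plate's upper face (dry, brushed); x points away from the stops, z up. Two spring plungers in the left rail, set softer or harder each time, hold the plate against the right rail, so it slides stiffly. A fingertip must press with some 8 N (soft) to 18 N (hard) to carry it without slipping. More than 35 N of finger force (press and pull together) marks the face.
- plate_front (a point): Middle of the wall plate's upper front edge, 60 mm from plate_top along its -x. It starts 18 to 34 mm behind stop_line.
- cam_lever (a joint): Cam lever at the jig's left front, rad: 0 open (stands up, leaning to the jig's left, 60 degrees above level); grows as it is pushed outward and down; stops at 1.08 (nearly level, pointing to the jig's left). Starts at 0 to 0.2, stays where it is left. From about 0.6 on its cam squeezes the plate onto the base. Takes 2 to 15 N at its tip. Once down, the plate cannot be drawn.
- lever_tip (a point): Point on the axis of the lever's black round grip (13 mm thick, 33 mm long), 60 mm from lever_pivot and 12 mm short of the grip's outer end.
- lever_pivot (a point): Pivot of the cam lever, on the jig; the lever turns about the jig's x axis through this point and points from here to lever_tip. 13 mm above the plate's face.
- hex_bolt_0: Bystander: hexagon bolt, 62 x 17 x 19 mm, on the bench in front of the jig; origin at the centre of its underside.
- hex_nut: Bystander: hexagon nut, 24 x 27 x 13 mm, on the bench to the left of the jig.
- vernier_caliper: Bystander: steel vernier caliper, 213 x 72 x 7 mm, on the bench to the right of the jig.

How it is judged:
On the way, in this order (a step that is already met when the one before it is completed fails the run):
1. the plate is drawn hard up against both stops while the cam lever is still open (x of plate_front in the frame of stop_line below 0.0015 m and angle between the x axis of plate_top and the x axis of stop_line, either way round below 0.03 rad and value of joint cam_lever below 0.45 rad), for 0.2 s.
2. the cam lever is pushed fully down and the cam bears on the plate (value of joint cam_lever above 0.92 rad and contact force between cam_lever_c0 and wall_plate_c1 above 4 N), for 0.2 s.
At the end, for the whole second after the job is handed in: The plate's front edge is within 1.5 mm of the line of the two stops and square to it (within 0.03 rad), the cam lever is down (joint over 0.92 of 1.08 rad) with the cam bearing on the plate (over 4 N), and the plate is at rest (all of step 2 and x of plate_front in the frame of stop_line below 0.0015 m and angle between the x axis of plate_top and the x axis of stop_line, either way round below 0.03 rad and linear speed of wall_plate below 0.01 m/s); the robot touches nothing.
It fails at once if the plate is pressed with more than 35 N by the fingers (contact force between the fingers and wall_plate above 35 N).
It fails at once if the bolt, nut or caliper beside the jig is moved by more than 20 mm (distance of any of hex_bolt_0, hex_nut, vernier_caliper from where it was at the start of the episode above 0.02 m).
It also fails if it takes over 53 s, if anything falls off the work surface, if the arm or the gripper's body presses on something with over 40 N, if the wrist force passes 120 N, or if a joint passes its speed limit or range.

## Robot

A 7-joint arm with a two-finger parallel gripper is mounted at the origin on a cart in front of the work surface, level with it; the furniture and walls round the work are solid. World frame = base frame: x ahead of the robot, y to its left, z up, the work surface at z = 0. Lengths are in m, angles in rad, forces in N, time in s.
With the tool pointing down it reaches from about 0.425 to 0.875 m from the base axis. Payload 8.4 kg.
Tool frame: the origin (TCP) lies on the front face of the gripper's body, between the roots of the fingers; the fingertips stand 73 mm ahead of it and the grasp point (between the pads) lies 54 mm ahead of it; z points along the fingers, y is the direction in which the jaws open and shut (so a half turn about z gives the same grasp; the last joint's range is limited). The gripper opens to 85 mm and grips with 20 to 120 N. Pads are 22 mm wide; open, the fingers measure 114 mm over their backs; the gripper's body (76 mm by 85 mm) begins 54 mm behind the grasp point. The pads swing forward as they close: fully open they stand 13 mm farther back than shut.
Start: joints at [-1.374, 0.333, 0.04, 1.465, -0.013, 1.343, -0.059], TCP at [0.189, 0.622, 0.304] pointing down, gripper open.
Joint ranges: [-2.58, 2.58], [-0.38, 2.09], [-1.3, 1.39], [0.25, 2.4], [-1.5, 4.64], [0.08, 2.09], [-2.65, 2.65]. Speed limits (rad/s): [2.22, 2.22, 2.79, 2.79, 3.14, 3.14, 3.14].

## Interface

Orientations are given as [roll, pitch, yaw] about the fixed x, y, z axes, in that order (R = Rz(yaw) Ry(pitch) Rx(roll)).
In Python, from workcell import manip, imaging, ticket gives the robot as it stands.
- The arm moves only by the tool servo_tool, never from a script. Its argument "motion" is a list of rows, each an object with "offset": the shift along the tool's x, y, z in cm, a list of three; "angular": the turn, a rotation vector about the tool's x, y, z in degrees, a list of three; "grip": the finger opening in cm, from 0 to 8.54. In form: [{"offset": [x, y, z], "angular": [wx, wy, wz], "grip": grip}, ...]. A call has 1 to 8 rows; each row shifts and turns the commanded pose from where the row before left it, along the tool's axes as they then stand; what a row does not reach is not made up. A row lasts 1/12 s, in which the tool goes at most 41.7 mm and 7.16 degrees, less where a joint would pass 70% of its speed; a pose out of reach is approached as far as the arm can. A call is refused whole if a number of a shift passes 4.17 or a number of a turn 7.16, either way. A call with a gripper value outside its range is refused whole. The fingers move at their own pace and stop on an object; "squeeze" is the grip in N (left out, the last holds). Time passes only in rows, so rows that do not move let the fingers close. It gives the time, the measured TCP pose, the force and the opening at its end, in the units of the state.
- manip.get_state(): the state, without advancing time (a new reading comes with each control period).
- imaging.capture(name): name is "scene" or "top" or "wrist"; returns a dict with "pixels" (384x512x3 uint8, red, green, blue), "depth" (384x512 float32, m along the optical axis (not along the pixel's ray), 0 where there is no reading), "K" (3x3 intrinsics, pixels), "dist_coeffs" ([k1, k2, p1, p2, k3] as OpenCV has them; the pictures are not rectified), "R" (3x3) and "t" (3): a world point X has camera coordinates R X + t. Camera axes: x right, y down, z forward; pixel columns grow to the right and rows downward; lengths in m; the calibration is good to about 2 mm. A picture is of the moment at which its call begins.
- ticket.finish_job(): hands the job in, once; it reports no verdict.
The state is a dict: "t": time; "joint_positions": joint angles; "joint_vel": joint speeds; "joint_efforts": joint torques, N m; "tool_pos": TCP position; "ee_rot": TCP orientation; "force": force on the tool from outside, world axes, zero at the start; "wrist_torque": the same for the moment, N m; "grip_width": finger opening in m.
Only numpy, scipy, OpenCV 4.12 (cv2) and the standard library are available. Lean on these libraries where they do the work, as an engineer would, in place of code of your own. Each camera call takes 0.05 s, during which the arm holds its last target. There are 200 camera calls.

## Working session

There is one attempt and no reset: what is moved stays moved. The work goes in short steps, Python scripts to look and compute and a tool call to move; the robot and the scene stay as the last step left them, time stands still between calls to the robot, and variables do not carry over. Pictures are saved under pics/ and viewed, about 8 in all and at most 12, crops included, and the job is handed in when it is done.

Besides the shell and the picture viewer there is one more tool, called as name([rows], argument=value, ...), one row to a line, values as JSON. servo_tool: Moves the arm, as the interface text tells. Its arguments: {"type":"object","properties":{"motion":{"type":"array"},"squeeze":{"type":"number"}},"required":["motion"]}

```bash
mkdir -p pics
cat > h.py <<'E'
import numpy as np, cv2
from workcell import manip, imaging, ticket
def cap(n,tag):
    c=imaging.capture(n); np.savez(f'pics/{tag}.npz',**c); cv2.imwrite(f'pics/{tag}.png',c['pixels'][...,::-1]); return c
def load(tag): return dict(np.load(f'pics/{tag}.npz'))
def ray(c,uv):
    p=cv2.undistortPoints(np.array([[uv]],float),c['K'],c['dist_coeffs'])[0,0]; return np.array([p[0],p[1],1.])
def at_depth(c,uv,r=1):
    u,v=map(int,np.round(uv)); d=c['depth'][v-r:v+r+1,u-r:u+r+1]; d=np.median(d[d>0]); return c['R'].T@(ray(c,uv)*d-c['t'])
def at_z(c,uv,z):
    o=-c['R'].T@c['t']; d=c['R'].T@ray(c,uv); return o+d*(z-o[2])/d[2]
def crop(tag,u0,v0,u1,v1,k):
    im=cv2.imread(f'pics/{tag}.png')[v0:v1,u0:u1]; cv2.imwrite(f'pics/{tag}_c.png',cv2.resize(im,None,fx=k,fy=k,interpolation=cv2.INTER_CUBIC))
E
python3 - <<'E'
from h import *
import cv2
for n in ['top','scene']: cap(n,n+'0')
a=cv2.imread('pics/top0.png');b=cv2.imread('pics/scene0.png')
cv2.imwrite('pics/both.png',cv2.resize(np.vstack([a,b]),None,fx=.78,fy=.78))
print(manip.get_state())
E
```

```text
{'t': 0.1, 'joint_positions': array([-1.37418686,  0.33383908,  0.03989143,  1.46617758, -0.01338946,
        1.34330594, -0.0585173 ]), 'joint_vel': array([-0.0007156 , -0.00103792, -0.00072532, -0.00328457, -0.00059388,
       -0.00023072, -0.0001439 ]), 'joint_efforts': array([ 4.79326816e-03, -6.60018539e+01,  1.37067486e+00, -4.06465960e+01,
        1.71356538e-02,  8.93777440e-03,  3.07249923e-05]), 'tool_pos': array([0.18942543, 0.62146621, 0.30311371]), 'ee_rot': array([-3.14013307e+00,  1.13758222e-04,  2.84573569e+00]), 'force': array([0.01811228, 0.2124196 , 0.58397042]), 'wrist_torque': array([-0.05462277, -0.04367152, -0.02139099]), 'grip_width': 0.08549009076490986}
```

View pics/top0.png

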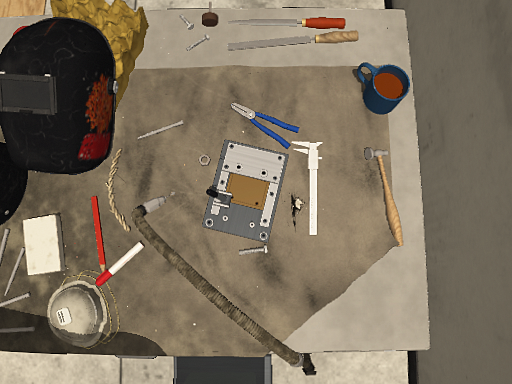

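View pics/scene0.png

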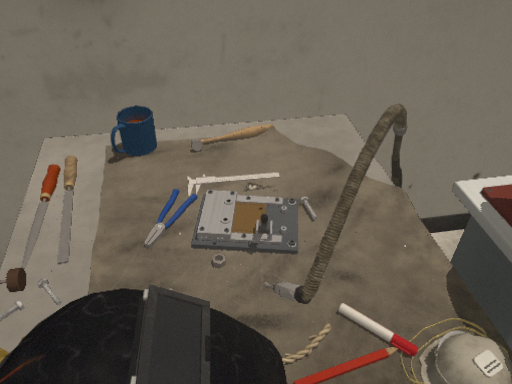

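The top view shows the jig at about (247,190), with its bridge toward the image top. The lever grip is at about (213,192), the bolt at (253,249), the nut at (204,159) and the caliper at (313,190). I'll enlarge this area.

Run:
```python
from h import *
crop('top0',190,130,300,260,4.5)
c=load('top0')
print(c['t'],c['R'],-c['R'].T@c['t'])
for uv in [(228,141),(288,152),(268,242),(203,227),(247,190),(213,192),(205,160),(350,300)]:
    print(uv,at_depth(c,uv).round(4),at_z(c,uv,.012).round(4))
```

```text
[-0.10137762  0.63093245  0.92893873] [[-0.00752306 -0.99996615 -0.00333295]
 [-0.98513598  0.00798341 -0.17159071]
 [ 0.17161151  0.00199252 -0.98516269]] [ 0.461375   -0.10826211  1.02308004]
(228, 141) [ 0.7579 -0.0586  0.0129] [ 0.7582 -0.0586  0.012 ]
(288, 152) [ 0.7337 -0.1947  0.003 ] [ 0.7313 -0.1939  0.012 ]
(268, 242) [ 0.5301 -0.1463  0.0009] [ 0.5294 -0.1459  0.012 ]
(203, 227) [ 0.5641 -0.0029  0.0032] [ 0.5632 -0.0038  0.012 ]
(247, 190) [ 0.644  -0.1009  0.0172] [ 0.6449 -0.1009  0.012 ]
(213, 192) [ 0.6285 -0.0312  0.0827] [ 0.641  -0.0254  0.012 ]
(205, 160) [ 7.173e-01 -5.700e-03  3.000e-04] [ 0.7143 -0.0068  0.012 ]
(350, 300) [ 0.4013 -0.3245 -0.0028] [ 0.4022 -0.3213  0.012 ]
```

View pics/top0_c.png

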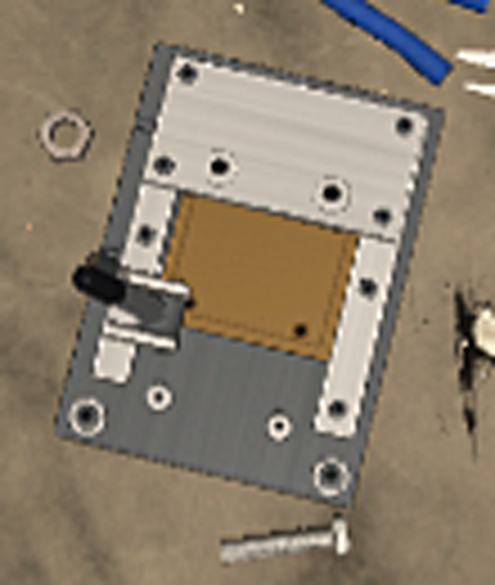

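The crop shows these points, in crop pixels:

| Feature | Position |
|---|---|
| Base corners | (158,45), (441,108), (348,505), (58,432) |
| Stop buttons | (158,398), (279,427) |
| Plate front edge | about (190,325) to (328,358) |
| Bridge front edge | (180,190) to (357,235) |
| Lever grip | (75–125,280) |

Run:
```python
from h import *
from scipy.optimize import least_squares
c=load('top0')
f=lambda p:(190+(p[0]+.5)/4.5-.5,130+(p[1]+.5)/4.5-.5)
obs=[((158,45),.1025,.075,.012),((441,108),.1025,-.075,.012),((348,505),-.1025,-.075,.012),((58,432),-.1025,.075,.012),((158,398),-.081,.03,.022),((279,427),-.081,-.03,.022)]
P=np.array([at_z(c,f(o[0]),o[3])[:2] for o in obs]);L=np.array([o[1:3] for o in obs])
T=lambda q,l:np.array(q[:2])+l@np.array([[np.cos(q[2]),np.sin(q[2])],[-np.sin(q[2]),np.cos(q[2])]])
s=least_squares(lambda q:(T(q,L)-P).ravel(),[.64,-.1,0]);q=s.x
print(q,(s.fun.reshape(-1,2)*1e3).round(1)); np.save('jig.npy',q)
inv=lambda p:(np.array(p)-q[:2])@np.array([[np.cos(q[2]),-np.sin(q[2])],[np.sin(q[2]),np.cos(q[2])]])
for p,z in [((190,325),.017),((328,358),.017),((300,330),.017),((165,280),.017),((180,190),.035),((357,235),.035),((190,290),.04),((178,347),.04),((105,335),.04)]:
    print(p,inv(at_z(c,f(p),z)[:2]).round(4),at_depth(c,f(p)).round(4))
# lever grip
for p in [(85,275),(95,282),(105,288),(115,292),(125,295),(135,300),(150,300)]:
    X=at_depth(c,f(p),0); print(p,X.round(4),inv(X[:2]).round(4))
```

```text
[ 0.64846542 -0.09861225 -0.24173774] [[ 4.4  0.8]
 [ 2.5 -3. ]
 [ 1.2 -3.3]
 [ 0.6  1.4]
 [-4.5  2. ]
 [-4.3  2.1]]
(190, 325) [-0.0372  0.023 ] [ 0.6183 -0.0673  0.0141]
(328, 358) [-0.0374 -0.0463] [ 0.6013 -0.1347  0.0148]
(300, 330) [-0.0272 -0.0299] [ 0.6152 -0.1211  0.0156]
(165, 280) [-0.0183  0.0403] [ 0.6368 -0.0562  0.0368]
(180, 190) [0.0236 0.0422] [ 0.6833 -0.0629  0.0267]
(357, 235) [ 0.0217 -0.0465] [ 0.6615 -0.1496  0.0196]
(190, 290) [-0.024   0.0253] [ 0.6355 -0.0673  0.0152]
(178, 347) [-0.0521  0.0243] [ 0.6075 -0.0614  0.0136]
(105, 335) [-0.0546  0.0596] [ 0.6127 -0.0261  0.0206]
(85, 275) [ 0.6293 -0.0228  0.0933] [-0.0367  0.069 ]
(95, 282) [ 0.6272 -0.0268  0.0869] [-0.0378  0.0646]
(105, 288) [ 0.6253 -0.031   0.0814] [-0.0387  0.0601]
(115, 292) [ 0.6244 -0.0351  0.0756] [-0.0385  0.0559]
(125, 295) [ 0.6243 -0.0392  0.0679] [-0.0377  0.0519]
(135, 300) [ 0.6235 -0.0432  0.0583] [-0.0375  0.0478]
(150, 300) [ 0.625  -0.0497  0.0493] [-0.0345  0.0418]
```

Run:
```python
from h import *
for tag in ['top0','scene0']:
    c=load(tag)
    u,v=np.meshgrid(np.arange(512),np.arange(384)); p=cv2.undistortPoints(np.stack([u,v],-1).reshape(-1,1,2).astype(float),c['K'],c['dist_coeffs']).reshape(-1,2)
    d=c['depth'].ravel(); X=(np.c_[p,np.ones(len(p))]*d[:,None]-c['t'])@c['R']; X=X[d>0]
    print(tag,'cm; rows x from .95 down to .0 step .05, cols y .7 to -.5 step .06')
    for x in np.arange(.95,-.05,-.05):
        r=[]
        for y in np.arange(.7,-.5,-.06):
            m=(abs(X[:,0]-x)<.025)&(abs(X[:,1]-y)<.03); r.append('%4d'%round(X[m,2].max()*100) if m.any() else '   .')
        print('%.2f'%x,''.join(r))
```

```text
top0 cm; rows x from .95 down to .0 step .05, cols y .7 to -.5 step .06
0.95    .   .   .   .   .   .  23  23  22  15   1   1   0   1   1   1   1   1   1   1
0.90    .   .   .   .   .  23  25  25  25  19   1   1   0   1   1   1   1   1  10  10
0.85    .   .   .   .   .  24  25  25  25  20   1   1   1   1   1   1   1   1  10  10
0.80    .   .   .   0   0   .  27  27  27  15   1   1   1   1   2   2   1   1  10   9
0.75    .   .   .   .  10  20  24  25  25   1   1   1   2   4   3   2   1   1   3   1
0.70    .   .   .   .   .  17  19  19  18   0   1   1   3   4   4   4   1   1   3   1
0.65    .   .   .   .   .  11  14  14  13   1   3   1   9   5   4   3   1   1   2   2
0.60    .   .   .   .   8   9   3   1   1  10  12   0   9   5   2   1   1   1   2   3
0.55    .   .   .   .   2   3   4   0   1  10  19  19   2   2   3   1   1   1   1   3
0.50    .   .   .   .   1   3   3   3   2   2  19  23  23   2   2   1   1   1   1   2
0.45    .   .   .   .   1   3   3   4   2   2   1  23  25  25   1   1   1   2   1   0
0.40    .   .   .   .   1   1   5   6   6   1   1   1  25  25  24   1   2   2   0 
[... 1787 characters left out ...]
  2   0   0
0.35    .   .   .   .   .   .   .   6   5   1   0   0   0  25  24  17   1   0   0   0
0.30    .   .   .   .   .   .   .   3   1   0   0   0   0   1  20  18   0   0   0   0
0.25    .   .   .   .   .   .   .   .   .   .   .   .   .   .   .   5   0   .   .   .
0.20    .   .   .   .   .   .   .   .   .   .   .   .   .   .   .   .   .   .   .   .
0.15    .   .   .   .   .   .   .   .   .   .   .   0   0   0   0   .   .   .   .   .
0.10    .   .   .   .   .   .   .   .   .   . -13  -7   2   1   1   .   .   .   .   .
0.05    .   .   .   .   .   .   .   .   .   .   .   .   .   1   1   .   .   .   .   .
-0.00    .   .   .   .   .   .   .   .   .   .   .   .   .   .   0   .   .   .   .   .
```

The hose arches to about 25 cm between the robot and the jig, so I'll raise the tool before crossing.

servo_tool([
  {"offset":[0,0,-2.5],"angular":[0,0,-0.8],"grip":0},
  {"offset":[0,0,-2.5],"angular":[0,0,-0.8],"grip":0},
  {"offset":[0,0,-2.5],"angular":[0,0,-0.8],"grip":0},
  {"offset":[0,0,-2.5],"angular":[0,0,-0.7],"grip":0},
  {"offset":[-2.2,-2.15,0],"angular":[0,0,0],"grip":0},
  {"offset":[-2.2,-2.15,0],"angular":[0,0,0],"grip":0},
  {"offset":[-2.2,-2.15,0],"angular":[0,0,0],"grip":0},
  {"offset":[-2.2,-2.15,0],"angular":[0,0,0],"grip":0},
])

```text
t: 0.77
tool_pos: [0.2548, 0.5159, 0.4035]
ee_rot: [-3.141, -0.0, 2.9]
force: [0.3, 0.5, 1.0]
grip_width: -0.0001
```

servo_tool([
  {"offset":[-2.2,-2.15,0],"angular":[0,0,0],"grip":0},
  {"offset":[-2.2,-2.15,0],"angular":[0,0,0],"grip":0},
  {"offset":[-2.2,-2.15,0],"angular":[0,0,0],"grip":0},
  {"offset":[-2.2,-2.15,0],"angular":[0,0,0],"grip":0},
  {"offset":[-2.2,-2.15,0],"angular":[0,0,0],"grip":0},
  {"offset":[-2.2,-2.15,0],"angular":[0,0,0],"grip":0},
  {"offset":[-2.2,-2.15,0],"angular":[0,0,0],"grip":0},
  {"offset":[-2.2,-2.15,0],"angular":[0,0,0],"grip":0},
])

```text
t: 1.43
tool_pos: [0.3845, 0.3065, 0.4037]
ee_rot: [-3.141, -0.0, 2.9]
force: [1.4, 0.7, -0.2]
grip_width: 0.0
```

servo_tool([
  {"offset":[-2.2,-2.15,0],"angular":[0,0,0],"grip":0},
  {"offset":[-2.2,-2.15,0],"angular":[0,0,0],"grip":0},
  {"offset":[-2.2,-2.15,0],"angular":[0,0,0],"grip":0},
  {"offset":[-2.2,-2.15,0],"angular":[0,0,0],"grip":0},
  {"offset":[-2.2,-2.15,0],"angular":[0,0,0],"grip":0},
  {"offset":[-2.2,-2.15,0],"angular":[0,0,0],"grip":0},
  {"offset":[-2.2,-2.15,0],"angular":[0,0,0],"grip":0},
  {"offset":[-2.2,-2.15,0],"angular":[0,0,0],"grip":0},
])

```text
t: 2.1
tool_pos: [0.5142, 0.0974, 0.4038]
ee_rot: [-3.142, -0.0, 2.9]
force: [0.8, 0.8, -0.3]
grip_width: 0.0002
```

servo_tool([
  {"offset":[-2.2,-2.15,0],"angular":[0,0,0],"grip":0},
  {"offset":[-2.2,-2.15,0],"angular":[0,0,0],"grip":0},
  {"offset":[-2.2,-2.15,0],"angular":[0,0,0],"grip":0},
  {"offset":[-2.2,-2.15,0],"angular":[0,0,0],"grip":0},
  {"offset":[-2.2,-2.15,0],"angular":[0,0,0],"grip":0},
  {"offset":[-2.2,-2.15,0],"angular":[0,0,0],"grip":0},
  {"offset":[-2.0,-2.0,0],"angular":[0,0,0],"grip":0},
  {"offset":[0,0,0],"angular":[0,0,0],"grip":0},
])

```text
t: 2.77
tool_pos: [0.6264, -0.0878, 0.4029]
ee_rot: [-3.138, -0.0, 2.894]
force: [-0.4, -0.8, -0.6]
grip_width: 0.0001
```

Run:
```python
from h import *
cap('wrist','w1'); s=manip.get_state(); print(s['tool_pos'],s['force'],s['joint_positions'])
```

```text
[ 0.6259019  -0.08543199  0.40295753] [-0.65879857 -0.42197242 -0.33233691] [-0.4772857   0.31007388  0.71598957  1.37846918 -0.1992801   1.52792139
  1.54754567]
```

View pics/w1.png

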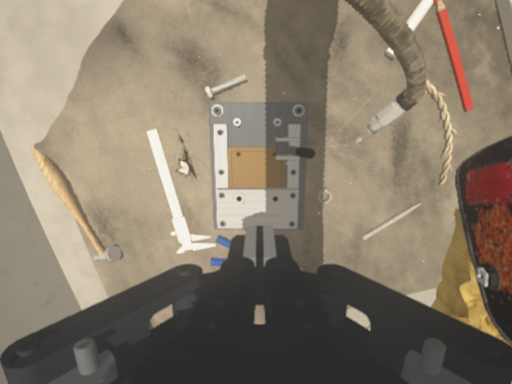

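The wrist view shows the jig at (210–306,102–228) with stops at about (237,121) and (278,121). The plate front edge is at row 148 and the lever grip at about (305,153). I'll enlarge it to refine.

Run:
```python
from h import *
crop('w1',200,90,330,235,4.1)
```

```text
(no output)
```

View pics/w1_c.png

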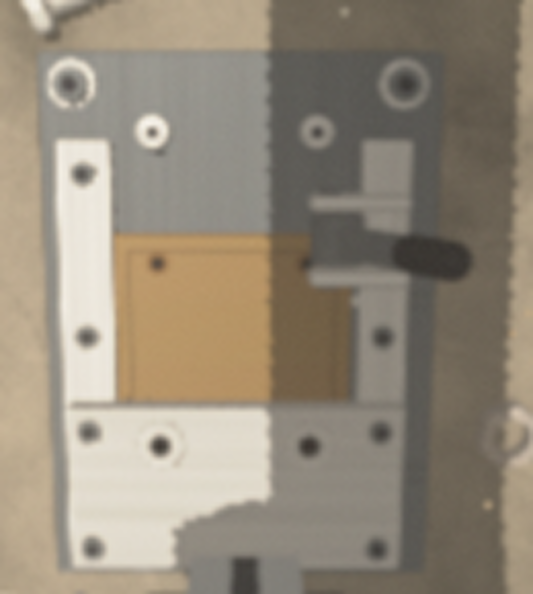

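In crop pixels:

| Feature | Position |
|---|---|
| Base corners | (38,50), (443,50), (58,570), (424,572) |
| Stops | (151,132), (317,132) |
| Plate front edge | row 235 |
| Bridge front edge | row 404 |
| Grip | (395–470,240–278) |

Run:
```python
from h import *
from scipy.optimize import least_squares
c=load('w1')
f=lambda p:(200+(p[0]+.5)/4.1-.5,90+(p[1]+.5)/4.1-.5)
obs=[((58,570),.1025,-.075,.012),((424,572),.1025,.075,.012),((38,50),-.1025,-.075,.012),((443,50),-.1025,.075,.012),((151,132),-.081,-.03,.022),((317,132),-.081,.03,.022)]
P=np.array([at_z(c,f(o[0]),o[3])[:2] for o in obs]);L=np.array([o[1:3] for o in obs])
T=lambda q,l:np.array(q[:2])+l@np.array([[np.cos(q[2]),np.sin(q[2])],[-np.sin(q[2]),np.cos(q[2])]])
s=least_squares(lambda q:(T(q,L)-P).ravel(),[.64,-.1,0]);q=s.x
print(q,(s.fun.reshape(-1,2)*1e3).round(1)); np.save('jig.npy',q)
inv=lambda p:(np.array(p)-q[:2])@np.array([[np.cos(q[2]),-np.sin(q[2])],[np.sin(q[2]),np.cos(q[2])]])
for p,z in [((115,235),.017),((310,235),.017),((70,404),.035),((402,404),.035),((310,203),.04),((310,277),.04),((150,320),.017),((151,132),.022),((317,132),.022)]:
    print(p,inv(at_z(c,f(p),z)[:2]).round(4),at_depth(c,f(p)).round(4))
for p in [(380,250),(400,256),(415,257),(435,258),(455,260),(465,260)]:
    X=at_depth(c,f(p),0); print(p,X.round(4),inv(X[:2]).round(4))
```

```text
[ 0.64942088 -0.09714232 -0.24452109] [[ 3.5 -1.8]
 [ 2.6 -0.7]
 [ 1.9 -2.5]
 [ 2.  -0.5]
 [-4.9  2.8]
 [-5.1  2.6]]
(115, 235) [-0.0378 -0.0462] [ 0.6016 -0.1328  0.0166]
(310, 235) [-0.0376  0.0268] [ 0.6195 -0.0621  0.0169]
(70, 404) [ 0.0228 -0.0629] [ 0.6591 -0.1663  0.0224]
(402, 404) [0.0231 0.0608] [ 0.6909 -0.0428  0.0195]
(310, 203) [-0.0515  0.0255] [ 0.6084 -0.0592  0.0123]
(310, 277) [-0.0252  0.0257] [ 0.6325 -0.066   0.0318]
(150, 320) [-0.0054 -0.0338] [ 0.6359 -0.1285  0.0174]
(151, 132) [-0.0756 -0.0315] [ 0.5684 -0.1095  0.0214]
(317, 132) [-0.0754  0.0287] [ 0.5831 -0.0511  0.0225]
(380, 250) [ 0.6246 -0.0412  0.061 ] [-0.0376  0.0483]
(400, 256) [ 0.6261 -0.0362  0.0743] [-0.0373  0.0535]
(415, 257) [ 0.6267 -0.0321  0.0802] [-0.0378  0.0576]
(435, 258) [ 0.6271 -0.0269  0.0888] [-0.0386  0.0628]
(455, 260) [ 0.6287 -0.0213  0.092 ] [-0.0385  0.0686]
(465, 260) [ 0.6294 -0.0183  0.0927] [-0.0385  0.0716]
```

servo_tool([
  {"offset":[-0.8,-0.6,2.0],"angular":[0,0,0],"grip":0},
  {"offset":[-0.8,-0.6,3.2],"angular":[0,0,0],"grip":0},
  {"offset":[-0.8,-0.6,3.4],"angular":[0,0,0],"grip":0},
  {"offset":[0,0,3.4],"angular":[0,0,0],"grip":0},
  {"offset":[0,0,3.4],"angular":[0,0,0],"grip":0},
  {"offset":[0,0,3.4],"angular":[0,0,0],"grip":0},
  {"offset":[0,0,3.4],"angular":[0,0,0],"grip":0},
  {"offset":[0,0,3.0],"angular":[0,0,0],"grip":0},
])

```text
t: 3.48
tool_pos: [0.6439, -0.1038, 0.1496]
ee_rot: [3.141, -0.002, 2.901]
force: [0.4, 0.7, 0.1]
grip_width: -0.0002
```

servo_tool([
  {"offset":[0,0,1.5],"angular":[0,0,0],"grip":0},
  {"offset":[0,0,1.0],"angular":[0,0,0],"grip":0},
  {"offset":[0,0,0],"angular":[0,0,0],"grip":0},
  {"offset":[0,0,0],"angular":[0,0,0],"grip":0},
])

```text
t: 3.82
tool_pos: [0.6448, -0.1048, 0.1274]
ee_rot: [3.141, 0.0, 2.9]
force: [-0.7, -0.5, 0.4]
grip_width: -0.0
```

Run:
```python
from h import *
c=cap('wrist','w2'); s=manip.get_state(); print(s['tool_pos'],s['ee_rot'],s['force'],s['joint_positions'])
q=np.load('jig.npy');p=s['tool_pos'][:2]-q[:2];C,S=np.cos(q[2]),np.sin(q[2]);print('jig',p[0]*C+p[1]*S,-p[0]*S+p[1]*C)
t=s['tool_pos'];
for o in ([0,0,0],[0,0,-.073]):
    X=t+np.array(o); print(cv2.projectPoints(X[None],cv2.Rodrigues(c['R'])[0],c['t'],c['K'],c['dist_coeffs'])[0].ravel())
```

```text
[ 0.64533722 -0.10511943  0.12827902] [3.14115053e+00 1.64619407e-03 2.90027600e+00] [-0.57192881  0.42612537  0.76228375] [-0.37557757  0.54741268  0.62790541  1.66552513 -0.36160009  1.04552628
  1.69567989]
jig -0.00203099106461014 -0.008728438854367495
[260.32159986 351.67776175]
[259.58115207 243.44176874]
```

View pics/w2.png

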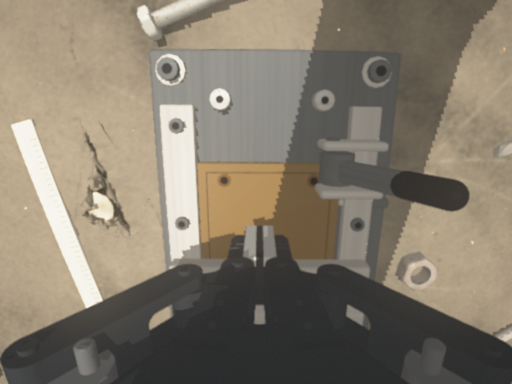

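Wrist close-up: the closed fingertips at about (262,238) are over the bare plate. The plate front edge is at row 162, the stops at (220,99) and (324,99), and the fork at (320–385,140–197). Next I'll descend to contact.

servo_tool([
  {"offset":[0,0,1.0],"angular":[0,0,0],"grip":0},
  {"offset":[0,0,1.0],"angular":[0,0,0],"grip":0},
  {"offset":[0,0,0.8],"angular":[0,0,0],"grip":0},
  {"offset":[0,0,0.4],"angular":[0,0,0],"grip":0},
  {"offset":[0,0,0],"angular":[0,0,0],"grip":0},
  {"offset":[0,0,0],"angular":[0,0,0],"grip":0},
])

```text
t: 4.37
tool_pos: [0.6445, -0.1054, 0.0946]
ee_rot: [-3.141, -0.001, 2.9]
force: [-0.5, -0.0, 0.5]
grip_width: -0.0004
```

servo_tool([
  {"offset":[0,0,0.2],"angular":[0,0,0],"grip":0},
  {"offset":[0,0,0],"angular":[0,0,0],"grip":0},
  {"offset":[0,0,0],"angular":[0,0,0],"grip":0},
])

```text
t: 4.62
tool_pos: [0.6448, -0.1054, 0.0931]
ee_rot: [3.142, 0.0, 2.9]
force: [0.3, 0.4, 0.8]
grip_width: 0.0001
```

servo_tool([
  {"offset":[0,0,0.15],"angular":[0,0,0],"grip":0},
  {"offset":[0,0,0],"angular":[0,0,0],"grip":0},
  {"offset":[0,0,0],"angular":[0,0,0],"grip":0},
])

```text
t: 4.87
tool_pos: [0.6447, -0.1053, 0.0914]
ee_rot: [-3.142, -0.0, 2.9]
force: [-0.1, -0.3, 0.5]
grip_width: 0.0002
```

servo_tool([
  {"offset":[0,0,0.1],"angular":[0,0,0],"grip":0},
  {"offset":[0,0,0],"angular":[0,0,0],"grip":0},
  {"offset":[0,0,0],"angular":[0,0,0],"grip":0},
])

```text
t: 5.12
tool_pos: [0.6446, -0.1053, 0.0904]
ee_rot: [-3.142, -0.0, 2.9]
force: [0.0, 0.6, 0.9]
grip_width: -0.0001
```

servo_tool([
  {"offset":[0,0,0.1],"angular":[0,0,0],"grip":0},
  {"offset":[0,0,0],"angular":[0,0,0],"grip":0},
  {"offset":[0,0,0],"angular":[0,0,0],"grip":0},
])

```text
t: 5.37
tool_pos: [0.6448, -0.1054, 0.0899]
ee_rot: [3.141, 0.0, 2.9]
force: [-1.7, 0.2, 5.6]
grip_width: -0.0002
```

servo_tool([
  {"offset":[0,0,0.06],"angular":[0,0,0],"grip":0},
  {"offset":[0,0,0],"angular":[0,0,0],"grip":0},
  {"offset":[0,0,0],"angular":[0,0,0],"grip":0},
])

```text
t: 5.62
tool_pos: [0.6449, -0.1054, 0.0898]
ee_rot: [3.141, 0.001, 2.9]
force: [-3.6, 1.2, 9.6]
grip_width: -0.0002
```

servo_tool([
  {"offset":[0,0,0.06],"angular":[0,0,0],"grip":0},
  {"offset":[0,0,0],"angular":[0,0,0],"grip":0},
  {"offset":[0.15,0,0],"angular":[0,0,0],"grip":0},
  {"offset":[0.15,0,0],"angular":[0,0,0],"grip":0},
  {"offset":[0,0,0],"angular":[0,0,0],"grip":0},
])

```text
t: 6.03
tool_pos: [0.6435, -0.1051, 0.0898]
ee_rot: [3.141, 0.005, 2.9]
force: [1.8, -1.4, 7.4]
grip_width: 0.0002
```

servo_tool([
  {"offset":[0.15,0,0],"angular":[0,0,0],"grip":0},
  {"offset":[0.15,0,0],"angular":[0,0,0],"grip":0},
  {"offset":[0,0,0],"angular":[0,0,0],"grip":0},
])

```text
t: 6.28
tool_pos: [0.6406, -0.1044, 0.0898]
ee_rot: [3.141, 0.005, 2.9]
force: [1.3, -0.6, 7.5]
grip_width: -0.0
```

Run:
```python
from h import *
c=cap('wrist','w3'); print(manip.get_state()['force'])
a=cv2.imread('pics/w2.png')[80:260,140:400];b=cv2.imread('pics/w3.png')[80:260,140:400]
cv2.imwrite('pics/w3_c.png',cv2.resize(b,None,fx=3,fy=3,interpolation=cv2.INTER_CUBIC))
```

```text
[ 2.31072986 -0.26286005  7.59299406]
```

View pics/w3_c.png

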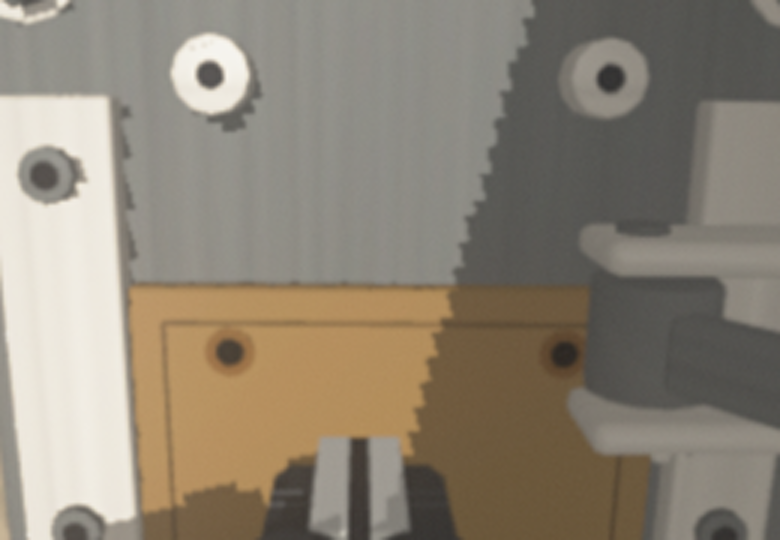

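The crop shows the plate edge at row 286, the stops at (210,74) and (610,77), and the fingertip ends at row 437. I'll measure the plate's movement and track the same features by code.

```bash
cat >> h.py <<'E'
def gap(tag):
    """jig-x of plate front edge: strongest bronze/grey transition, columns right of finger's left side"""
    c=load(tag); q=np.load('jig.npy'); im=c['pixels'].astype(float); sat=(im[...,0]-im[...,2])/(im.sum(2)+1)
    e=np.array([np.cos(q[2]),np.sin(q[2])]); n=np.array([-e[1],e[0]]); out=[]
    for y in np.arange(-.035,.016,.005):
        xs=np.arange(-.085,0.0,.0005); X=np.c_[q[:2]+xs[:,None]*e+y*n,np.full(len(xs),.017)]
        uv=cv2.projectPoints(X,cv2.Rodrigues(c['R'])[0],c['t'],c['K'],c['dist_coeffs'])[0].reshape(-1,2).astype(np.float32)
        s=cv2.remap(sat.astype(np.float32),uv[:,:1],uv[:,1:],cv2.INTER_LINEAR).ravel()
        k=np.argmax(s>.12); out.append(xs[k]*1e3)
    return np.median(out).round(2),np.array(out).round(1)
E
python3 - <<'E'
from h import *
for t in ['w1','w2','w3']: print(t,gap(t))
E
```

```text
w1 (np.float64(-38.0), array([-38. , -38. , -38. , -38. , -38. , -38. , -38. , -38. , -38. ,
       -37.5, -37.5]))
w2 (np.float64(-38.0), array([-38. , -38. , -38. , -38.5, -38. , -38. , -38. , -38. , -38. ,
       -38. , -38. ]))
w3 (np.float64(-42.5), array([-42.5, -42.5, -42.5, -42.5, -42. , -42.5, -42. , -42. , -42. ,
       -42.5, -42. ]))
```

The plate moves with the finger (4.3 mm against 4.2 mm), so I'll continue.

servo_tool([
  {"offset":[0.2,0,0.03],"angular":[0,0,0],"grip":0},
  {"offset":[0.25,0,0],"angular":[0,0,0],"grip":0},
  {"offset":[0.25,0,0],"angular":[0,0,0],"grip":0},
  {"offset":[0.25,0,0],"angular":[0,0,0],"grip":0},
  {"offset":[0.25,0,0],"angular":[0,0,0],"grip":0},
  {"offset":[0.25,0,0],"angular":[0,0,0],"grip":0},
  {"offset":[0.25,0,0],"angular":[0,0,0],"grip":0},
  {"offset":[0,0,0],"angular":[0,0,0],"grip":0},
])

```text
t: 7.0
tool_pos: [0.6243, -0.1003, 0.0898]
ee_rot: [3.141, 0.005, 2.9]
force: [2.7, -0.2, 9.1]
grip_width: -0.0002
```

Run:
```python
from h import *
cap('wrist','w4'); print(gap('w4')); s=manip.get_state(); print(s['tool_pos'],s['force'])
```

```text
(np.float64(-59.0), array([-59., -59., -59., -59., -59., -59., -59., -59., -59., -59., -59.]))
[ 0.62434994 -0.10023041  0.08979711] [ 2.85354946 -0.49825772 10.12616976]
```

servo_tool([
  {"offset":[0.25,0,0],"angular":[0,0,0],"grip":0},
  {"offset":[0.25,0,0],"angular":[0,0,0],"grip":0},
  {"offset":[0.2,0,0],"angular":[0,0,0],"grip":0},
  {"offset":[0.1,0,0],"angular":[0,0,0],"grip":0},
  {"offset":[0,0,0],"angular":[0,0,0],"grip":0},
  {"offset":[0,0,0],"angular":[0,0,0],"grip":0},
])

```text
t: 7.55
tool_pos: [0.6166, -0.0983, 0.0898]
ee_rot: [3.141, 0.005, 2.9]
force: [3.3, -0.2, 11.2]
grip_width: -0.0003
```

servo_tool([
  {"offset":[0.1,0,0],"angular":[0,0,0],"grip":0},
  {"offset":[0.1,0,0],"angular":[0,0,0],"grip":0},
  {"offset":[0,0,0],"angular":[0,0,0],"grip":0},
])

```text
t: 7.8
tool_pos: [0.6148, -0.0978, 0.0898]
ee_rot: [3.141, 0.005, 2.9]
force: [3.2, 0.2, 8.9]
grip_width: -0.0
```

servo_tool([
  {"offset":[0.1,0,0],"angular":[0,0,0],"grip":0},
  {"offset":[0.1,0,0],"angular":[0,0,0],"grip":0},
  {"offset":[0,0,0],"angular":[0,0,0],"grip":0},
])

```text
t: 8.05
tool_pos: [0.613, -0.0974, 0.0898]
ee_rot: [3.141, 0.006, 2.9]
force: [3.6, -0.8, 7.9]
grip_width: -0.0001
```

Run:
```python
from h import *
cap('wrist','w5'); print(gap('w5')); s=manip.get_state(); print(s['tool_pos'],s['force'])
```

```text
(np.float64(-70.0), array([-69. , -68.5, -70. , -70. , -70. , -70. , -70. , -70. , -70. ,
       -70. , -70. ]))
[ 0.6130356  -0.0974087   0.08979569] [ 3.50708674 -0.57101278  9.48723701]
```

servo_tool([
  {"offset":[0.1,0,0],"angular":[0,0,0],"grip":0},
  {"offset":[0.1,0,0],"angular":[0,0,0],"grip":0},
  {"offset":[0,0,0],"angular":[0,0,0],"grip":0},
])

```text
t: 8.35
tool_pos: [0.6113, -0.097, 0.0898]
ee_rot: [3.141, 0.006, 2.9]
force: [4.8, -0.9, 7.0]
grip_width: 0.0001
```

servo_tool([
  {"offset":[0.1,0,0],"angular":[0,0,0],"grip":0},
  {"offset":[0.1,0,0],"angular":[0,0,0],"grip":0},
  {"offset":[0,0,0],"angular":[0,0,0],"grip":0},
])

```text
t: 8.6
tool_pos: [0.6093, -0.0965, 0.0898]
ee_rot: [3.141, 0.006, 2.9]
force: [5.4, -1.0, 7.2]
grip_width: 0.0002
```

Run:
```python
from h import *
cap('wrist','w6'); print(gap('w6')); s=manip.get_state(); print(s['tool_pos'],s['force'])
crop('w6',190,70,350,190,4.8)
```

```text
(np.float64(-70.0), array([-69. , -68.5, -70. , -70. , -70. , -70. , -70. , -70. , -70. ,
       -70. , -70. ]))
[ 0.60931938 -0.09653281  0.08978857] [ 5.00903447 -0.15382209  8.65546776]
```

View pics/w6_c.png

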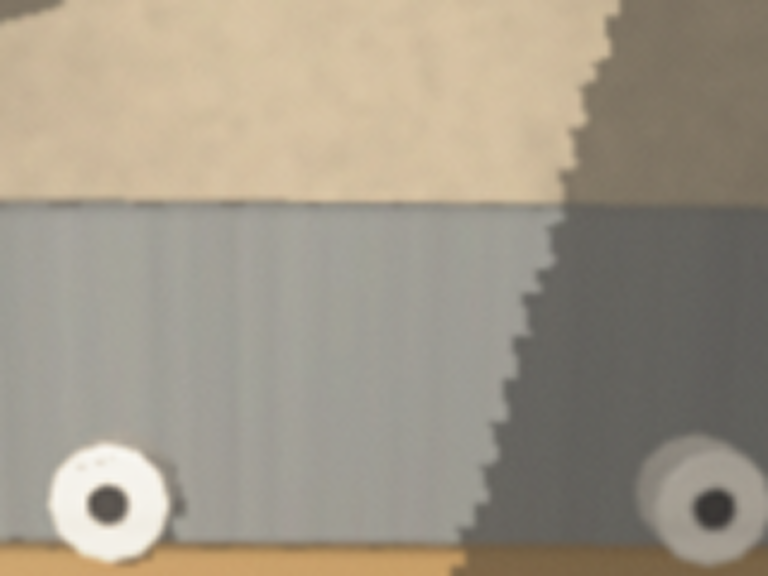

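The plate now rests on both stops: the edge line touches both button rears, and a further 3.7 mm of finger travel only slipped over it. I'll lift off, then check the hose clearance for the lever stroke.

servo_tool([
  {"offset":[0,0,-0.3],"angular":[0,0,0],"grip":0},
  {"offset":[0,0,-1.5],"angular":[0,0,0],"grip":0},
  {"offset":[0,0,-3.0],"angular":[0,0,0],"grip":0},
  {"offset":[0,0,-3.0],"angular":[0,0,0],"grip":0},
  {"offset":[0,0,-2.5],"angular":[0,0,0],"grip":0},
  {"offset":[0,0,0],"angular":[0,0,0],"grip":0},
  {"offset":[0,0,0],"angular":[0,0,0],"grip":0},
])

```text
t: 9.23
tool_pos: [0.6073, -0.096, 0.1921]
ee_rot: [3.141, 0.002, 2.9]
force: [0.5, -0.8, -1.6]
grip_width: 0.0003
```

Run:
```python
from h import *
c=load('top0');q=np.load('jig.npy')
u,v=np.meshgrid(np.arange(512),np.arange(384)); p=cv2.undistortPoints(np.stack([u,v],-1).reshape(-1,1,2).astype(float),c['K'],c['dist_coeffs']).reshape(-1,2)
d=c['depth'].ravel(); X=(np.c_[p,np.ones(len(p))]*d[:,None]-c['t'])@c['R']; X=X[d>0]
e=np.array([np.cos(q[2]),np.sin(q[2])]); n=np.array([-e[1],e[0]])
for y in (.055,.075,.09):
    t=q[:2]-.038*e+y*n
    print(y,t.round(3))
    for lo,hi in ((.03,.09),(.09,.14),(.14,.3)):
        m=(X[:,2]>lo)&(X[:,2]<hi)&(X[:,0]<.66)&(X[:,1]<.2)&(((X[:,:2]-q[:2])@n>.1)|((X[:,:2]-q[:2])@e<-.11)); r=np.hypot(*(X[m,:2]-t).T); k=r.argmin(); P=X[m][k]
        print(lo,r[k].round(3),P.round(3),'jig',((P[:2]-q[:2])@e).round(3),((P[:2]-q[:2])@n).round(3))
s=manip.get_state();pp=s['tool_pos'][:2]-q[:2];print('tcp jig',pp@e,pp@n,s['tool_pos'],s['force'])
cap('wrist','w7')
cc=load('w7'); print(gap('w7'))
for tag in ['w7','w1']:
    cc=load(tag); U=cv2.undistortPoints(np.stack([u,v],-1).reshape(-1,1,2).astype(float),cc['K'],cc['dist_coeffs']).reshape(-1,2); D=cc['depth'].ravel()
    Y=(np.c_[U,np.ones(len(U))]*D[:,None]-cc['t'])@cc['R']; J=np.c_[(Y[:,:2]-q[:2])@e,(Y[:,:2]-q[:2])@n,Y[:,2]]
    m=(D>0)&(abs(J[:,0]+.038)<.004)&(J[:,1]>.04)&(J[:,1]<.09)&(J[:,2]>.045); K=J[m]; print(tag,len(K),K[np.argsort(K[:,1])][::max(1,len(K)//10)].round(4))
    m=(D>0)&(J[:,1]>.04)&(J[:,1]<.09)&(J[:,2]>.065)&(abs(J[:,0]+.04)<.02); print('x range',J[m,0].min(),J[m,0].max())
```

```text
0.055 [ 0.626 -0.035]
0.03 0.119 [0.63  0.085 0.031] jig -0.063 0.172
0.09 0.143 [0.561 0.093 0.135] jig -0.132 0.163
0.14 0.135 [0.523 0.052 0.18 ] jig -0.159 0.114
0.075 [ 0.631 -0.015]
0.03 0.1 [0.63  0.085 0.031] jig -0.063 0.172
0.09 0.128 [0.561 0.093 0.135] jig -0.132 0.163
0.14 0.125 [0.54  0.071 0.171] jig -0.147 0.137
0.09 [ 0.634 -0.001]
0.03 0.085 [0.63  0.085 0.031] jig -0.063 0.172
0.09 0.119 [0.561 0.093 0.135] jig -0.132 0.163
0.14 0.118 [0.552 0.083 0.15 ] jig -0.138 0.151
tcp jig -0.04118145371398116 -0.009143517861858116 [ 0.60725087 -0.09604416  0.19211693] [ 0.46047191 -0.8470244  -1.5748152 ]
(np.float64(-69.5), array([-69.5, -69. , -70. , -70. , -70. , -70. , -70. , -69.5, -69.5,
       -69.5, -69.5]))
w7 791 [[-0.0347  0.04    0.0489]
 [-0.0409  0.0441  0.0558]
 [-0.0396  0.048   0.0609]
 [-0.0397  0.051   0.0658]
 [-0.0385  0.0533  0.0748]
 [-0.0416  0.0563  0.0772]
 [-0.0414  0.0592  0.0788]
 [-0.0391  0.0617  0.0873]
 [-0.0413  0.0645  0.0879]
 [-0.0398  0.0679  0.0926]
 [-0.0381  0.0737  0.0884]]
x range -0.056606171313179826 -0.031391896332216306
w1 5252 [[-0.0377  0.04    0.3905]
 [-0.0349  0.0429  0.4068]
 [-0.0363  0.0448  0.4036]
 [-0.0394  0.0468  0.0577]
 [-0.0369  0.0492  0.4107]
 [-0.035   0.0514  0.4194]
 [-0.0351  0.0532  0.4218]
 [-0.0353  0.0552  0.4221]
 [-0.0351  0.057   0.4238]
 [-0.0358  0.0592  0.422 ]
 [-0.0366  0.0751  0.088 ]]
x range -0.04352109810020048 -0.02002236507515263
```

servo_tool([
  {"offset":[0,1.8,0],"angular":[0,0,0],"grip":0},
  {"offset":[0,1.9,0.5],"angular":[0,0,0],"grip":0},
  {"offset":[0,1.8,1.4],"angular":[0,0,0],"grip":0},
  {"offset":[0,0,1.2],"angular":[0,0,0],"grip":0},
  {"offset":[0,0,0],"angular":[0,0,0],"grip":0},
  {"offset":[0,0,0],"angular":[0,0,0],"grip":0},
])

```text
t: 9.78
tool_pos: [0.6188, -0.0429, 0.1579]
ee_rot: [-3.14, -0.003, 2.9]
force: [0.6, 0.1, 0.3]
grip_width: -0.0004
```

```bash
cat >> h.py <<'E'
def jp():
    q=np.load('jig.npy'); s=manip.get_state(); p=s['tool_pos'][:2]-q[:2]; C,S=np.cos(q[2]),np.sin(q[2])
    print('tip jig',np.round([p[0]*C+p[1]*S,-p[0]*S+p[1]*C,s['tool_pos'][2]-.073],4),'F',s['force'].round(1),'t',s['t'])
E
python3 - <<'E'
from h import *
jp(); cap('scene','s2'); cap('wrist','w8')
a=cv2.imread('pics/w8.png'); b=cv2.resize(cv2.imread('pics/s2.png')[150:270,170:330],None,fx=3.2,fy=3.2,interpolation=cv2.INTER_CUBIC)
b=cv2.resize(b,(384,288)); b=cv2.copyMakeBorder(b,0,96,0,0,0); cv2.imwrite('pics/m8.png',cv2.resize(np.hstack([a,b]),(800,343)))
E
```

```text
tip jig [-0.0429  0.0452  0.0849] F [0.6 0.1 0.3] t 9.7833
```

View pics/m8.png

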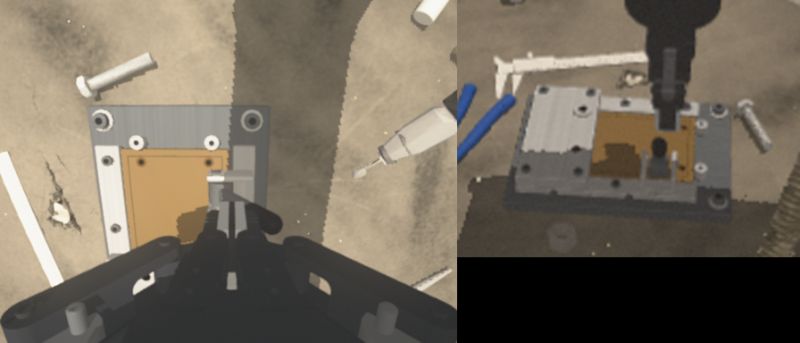

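Left panel: the plate is against the stops (136,142) and (211,142). The closed fingers at (232,215) sit just inside the lever grip at (265,218). Next is the arc stroke.

servo_tool([
  {"offset":[0,0.3,0.4],"angular":[0,0,0],"grip":0},
  {"offset":[0,0.65,0.35],"angular":[0,0,0],"grip":0},
  {"offset":[0,0.65,0.4],"angular":[0,0,0],"grip":0},
  {"offset":[0,0.55,0.5],"angular":[0,0,0],"grip":0},
  {"offset":[0,0.55,0.55],"angular":[0,0,0],"grip":0},
  {"offset":[0,0,0],"angular":[0,0,0],"grip":0},
])

```text
t: 10.38
tool_pos: [0.6262, -0.0143, 0.1365]
ee_rot: [3.141, -0.002, 2.902]
force: [-0.8, 0.4, -0.8]
grip_width: 0.0
```

servo_tool([
  {"offset":[0,0.45,0.6],"angular":[0,0,0],"grip":0},
  {"offset":[0,0.45,0.65],"angular":[0,0,0],"grip":0},
  {"offset":[0,0.3,0.7],"angular":[0,0,0],"grip":0},
  {"offset":[0,0.3,0.7],"angular":[0,0,0],"grip":0},
  {"offset":[0,0,0],"angular":[0,0,0],"grip":0},
  {"offset":[0,0,0],"angular":[0,0,0],"grip":0},
])

```text
t: 10.88
tool_pos: [0.6296, -0.0012, 0.1105]
ee_rot: [-3.141, -0.002, 2.9]
force: [0.8, -0.3, -0.2]
grip_width: -0.0001
```

```bash
python3 -c "
from h import *
jp()"
```

```text
tip jig [-0.0425  0.0883  0.0375] F [ 0.8 -0.3 -0.2] t 10.8833
```

servo_tool([
  {"offset":[0,0,0.3],"angular":[0,0,0],"grip":0},
  {"offset":[0,0,0],"angular":[0,0,0],"grip":0},
  {"offset":[0,0,0],"angular":[0,0,0],"grip":0},
])

```text
t: 11.13
tool_pos: [0.63, -0.0018, 0.1084]
ee_rot: [3.141, -0.0, 2.9]
force: [-0.4, -1.1, -0.3]
grip_width: 0.0004
```

servo_tool([
  {"offset":[0,0,0.2],"angular":[0,0,0],"grip":0},
  {"offset":[0,0,0],"angular":[0,0,0],"grip":0},
  {"offset":[0,0,0],"angular":[0,0,0],"grip":0},
])

```text
t: 11.38
tool_pos: [0.6303, -0.002, 0.1078]
ee_rot: [3.141, 0.0, 2.9]
force: [-5.0, 0.5, 13.1]
grip_width: 0.0
```

Run:
```python
from h import *
jp(); cap('scene','s3'); cap('wrist','w9'); cap('top','t9')
a=cv2.resize(cv2.imread('pics/w9.png')[60:300,120:420],(400,320)); b=cv2.resize(cv2.imread('pics/s3.png')[170:270,180:320],(400,286),interpolation=cv2.INTER_CUBIC)
b=cv2.copyMakeBorder(b,0,34,0,0,0); cv2.imwrite('pics/m9.png',np.hstack([a,b]))
```

```text
tip jig [-0.0416  0.0877  0.0348] F [-5.   0.5 13.1] t 11.3833
```

View pics/m9.png

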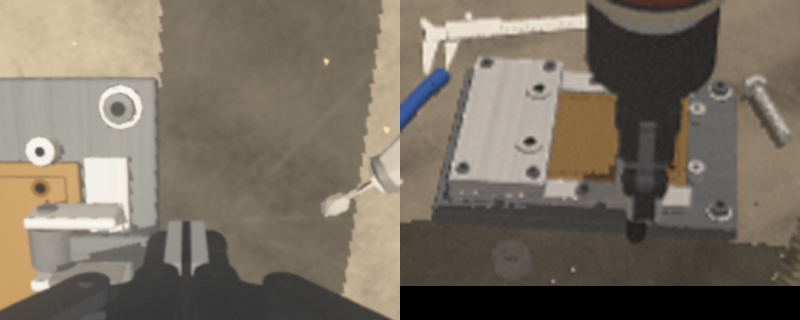

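The lever is pressed nearly level under the fingertip. In the scene view the grip end is at (637,232). The tip height of 34.8 mm matches the expected end stop, and I'll push slightly more.

servo_tool([
  {"offset":[0,0,0.08],"angular":[0,0,0],"grip":0},
  {"offset":[0,0,0],"angular":[0,0,0],"grip":0},
  {"offset":[0,0,0],"angular":[0,0,0],"grip":0},
  {"offset":[0,0,0],"angular":[0,0,0],"grip":0},
])

```text
t: 11.87
tool_pos: [0.6304, -0.002, 0.1076]
ee_rot: [3.14, 0.001, 2.9]
force: [-7.6, 0.3, 19.2]
grip_width: 0.0003
```

servo_tool([
  {"offset":[0,0,0.06],"angular":[0,0,0],"grip":0},
  {"offset":[0,0,0],"angular":[0,0,0],"grip":0},
  {"offset":[0,0,0],"angular":[0,0,0],"grip":0},
  {"offset":[0,0,0],"angular":[0,0,0],"grip":0},
])

```text
t: 12.2
tool_pos: [0.6304, -0.002, 0.1075]
ee_rot: [3.14, 0.001, 2.9]
force: [-10.0, 0.7, 24.5]
grip_width: 0.0
```

The tip is hard against the end stop: the force rose to 24 N without further movement. I'll lift off and verify.

servo_tool([
  {"offset":[0,0,-0.4],"angular":[0,0,0],"grip":0},
  {"offset":[0,0,-1.5],"angular":[0,0,0],"grip":0},
  {"offset":[0,0,-3.0],"angular":[0,0,0],"grip":0},
  {"offset":[0,0,-3.5],"angular":[0,0,0],"grip":0},
  {"offset":[0,0,-3.5],"angular":[0,0,0],"grip":0},
  {"offset":[0,-2.0,-3.0],"angular":[0,0,0],"grip":0},
  {"offset":[0,-2.0,0],"angular":[0,0,0],"grip":0},
  {"offset":[0,0,0],"angular":[0,0,0],"grip":0},
])

```text
t: 12.87
tool_pos: [0.6202, -0.0458, 0.2567]
ee_rot: [-3.141, 0.004, 2.895]
force: [-0.5, -0.9, -0.7]
grip_width: 0.0002
```

Run:
```python
from h import *
cap('wrist','w10'); print(gap('w10')); jp(); q=np.load('jig.npy')
c=load('w10'); u,v=np.meshgrid(np.arange(512),np.arange(384)); U=cv2.undistortPoints(np.stack([u,v],-1).reshape(-1,1,2).astype(float),c['K'],c['dist_coeffs']).reshape(-1,2); D=c['depth'].ravel()
Y=(np.c_[U,np.ones(len(U))]*D[:,None]-c['t'])@c['R']; e=np.array([np.cos(q[2]),np.sin(q[2])]); n=np.array([-e[1],e[0]])
J=np.c_[(Y[:,:2]-q[:2])@e,(Y[:,:2]-q[:2])@n,Y[:,2]]
for y in np.arange(.06,.112,.005):
    m=(D>0)&(abs(J[:,0]+.04)<.004)&(abs(J[:,1]-y)<.002)&(J[:,2]<.12); print(y.round(3),J[m,2].max().round(4) if m.any() else None)
```

```text
(np.float64(-69.5), array([-69. , -69. , -70. , -69.5, -69.5, -69.5, -69.5, -69.5, -69.5,
       -69.5, -69.5]))
tip jig [-0.0414  0.0449  0.1822] F [-0.1 -0.6 -1.6] t 12.9167
0.06 0.0347
0.065 0.034
0.07 0.0343
0.075 0.0358
0.08 0.037
0.085 0.0368
0.09 0.0364
0.095 0.0356
0.1 0.0354
0.105 0.0328
0.11 0.0025
```

View pics/w10.png

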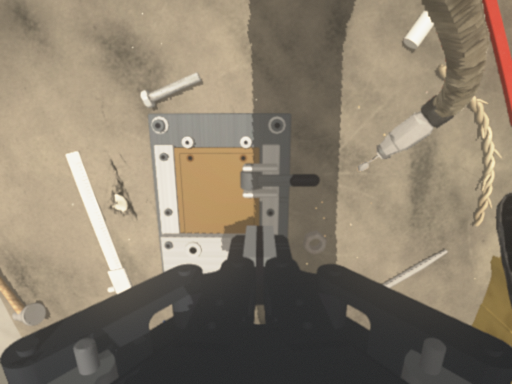

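The plate edge at row 148 is on both stops (187,142) and (246,142). The lever lies level with its grip at (305,180), and the bolt, nut and caliper look unmoved. I'll hand in the job.

```bash
python3 -c "
from workcell import ticket
print(ticket.finish_job())"
```

```text
the job is handed in; nothing more can be done
None
```

The plate is drawn against both stops and the cam lever is fully down. I handed the job in at about 12.9 s of robot time; no verdict was reported.

**Plate:** I pressed with about 8–11 N and drew it roughly 32 mm with the closed fingertips. At the end, a further 3.7 mm of finger travel moved the plate no more. After clamping, its front edge measured within 0.5 mm of where it had stopped, and square to the stops.

**Lever:** I pushed it down until the force rose to about 24 N with no further movement. After lifting off, the grip measured level at about 36 mm high, sloping slightly down, as expected at its end stop. I could not measure the cam's force on the plate; I only infer it from the lever position.

**Bystanders:** In the last picture the bolt, nut and caliper look where they were. I judged that by eye and did not measure it. The robot is clear of everything.

**Disagreement:** My camera fit of the jig was off by 3–5 mm at the stops. For that reason I judged the plate as home from the finger slipping over it and from the pictures, not from that fit.

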